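# Set the stock tags of the consumables rack

### The job

Set the flip tags on the rail of the stock rack so that they tell the truth: the tag in front of each full bin lies back towards its bin with its green face up, and the tag in front of a bin that is nearly empty lies forward, towards the robot, with its red face up. Push the wrong ones over gently with a fingertip, without pinching them, and leave alone the tags that are already right, the bins and everything lying about on the bench.

Things in the scene. Friction and masses are not known exactly. Their poses are not given: they have to be found in the camera images.
- rack: Grey steel bin rack, fixed, 440 mm wide, 340 deep. Along its robot side runs a V-shaped tag rail, walls 40 mm either side of the hinge line, tops 90 mm high; behind it a 4 mm tray with four bins (fronts 105-115 mm behind the hinge line, tops and heaped contents under 100 mm high). Origin on the bench under the middle of the hinge line; x from rail to bins, y along the rail, z up; yaw within 0.22
- hinge_a: Hinge bracket of tag a, fixed in the rail (four brackets, 105 mm apart, in changing order). Origin on the hinge axis at the middle of the tag's width, 62 mm above the bench; x points to its bin, y along the hinge axis, z up. The bin that this tag speaks for stands straight behind it, its origin about 185 mm along +x
- tag_a (a joint): Flip tag a: 70 mm wide, 35 g plate, hinged at the bottom of the V, red one face, green the other, round 8 mm bead on its free edge 64 mm from the axis. 0 = tipped to the robot, RED up; 1.745 = tipped to its bin, GREEN up. At both stops it slopes 40 deg up from the axis to the bead. Loose hinge: past upright (0.873) it falls onto the far slope by itself, before that it falls back
- edge_a (a point): Middle of tag a's rolled free edge, on the bead's centre line (bead radius 4 mm); at rest 103 mm above the bench and 49 mm in front of (red) or behind (green) the axis, overhanging the rail wall by 11 mm so a fingertip can push it from outside. It swings up and over on a 64 mm arc: rise with it, a level push may jam
- hinge_b: Hinge bracket of tag b, fixed in the rail (four brackets, 105 mm apart, in changing order). Origin on the hinge axis at the middle of the tag's width, 62 mm above the bench; x points to its bin, y along the hinge axis, z up. The bin that this tag speaks for stands straight behind it, its origin about 185 mm along +x
- tag_b (a joint): Flip tag b: 70 mm wide, 35 g plate, hinged at the bottom of the V, red one face, green the other, round 8 mm bead on its free edge 64 mm from the axis. 0 = tipped to the robot, RED up; 1.745 = tipped to its bin, GREEN up. At both stops it slopes 40 deg up from the axis to the bead. Loose hinge: past upright (0.873) it falls onto the far slope by itself, before that it falls back
- edge_b (a point): Middle of tag b's rolled free edge, on the bead's centre line (bead radius 4 mm); at rest 103 mm above the bench and 49 mm in front of (red) or behind (green) the axis, overhanging the rail wall by 11 mm so a fingertip can push it from outside. It swings up and over on a 64 mm arc: rise with it, a level push may jam
- hinge_c: Hinge bracket of tag c, fixed in the rail (four brackets, 105 mm apart, in changing order). Origin on the hinge axis at the middle of the tag's width, 62 mm above the bench; x points to its bin, y along the hinge axis, z up. The bin that this tag speaks for stands straight behind it, its origin about 185 mm along +x
- tag_c (a joint): Flip tag c: 70 mm wide, 35 g plate, hinged at the bottom of the V, red one face, green the other, round 8 mm bead on its free edge 64 mm from the axis. 0 = tipped to the robot, RED up; 1.745 = tipped to its bin, GREEN up. At both stops it slopes 40 deg up from the axis to the bead. Loose hinge: past upright (0.873) it falls onto the far slope by itself, before that it falls back
- edge_c (a point): Middle of tag c's rolled free edge, on the bead's centre line (bead radius 4 mm); at rest 103 mm above the bench and 49 mm in front of (red) or behind (green) the axis, overhanging the rail wall by 11 mm so a fingertip can push it from outside. It swings up and over on a 64 mm arc: rise with it, a level push may jam
- hinge_d: Hinge bracket of tag d, fixed in the rail (four brackets, 105 mm apart, in changing order). Origin on the hinge axis at the middle of the tag's width, 62 mm above the bench; x points to its bin, y along the hinge axis, z up. The bin that this tag speaks for stands straight behind it, its origin about 185 mm along +x
- tag_d (a joint): Flip tag d: 70 mm wide, 35 g plate, hinged at the bottom of the V, red one face, green the other, round 8 mm bead on its free edge 64 mm from the axis. 0 = tipped to the robot, RED up; 1.745 = tipped to its bin, GREEN up. At both stops it slopes 40 deg up from the axis to the bead. Loose hinge: past upright (0.873) it falls onto the far slope by itself, before that it falls back
- edge_d (a point): Middle of tag d's rolled free edge, on the bead's centre line (bead radius 4 mm); at rest 103 mm above the bench and 49 mm in front of (red) or behind (green) the axis, overhanging the rail wall by 11 mm so a fingertip can push it from outside. It swings up and over on a 64 mm arc: rise with it, a level push may jam
- bin_discs: Open dark blue-grey hopper-front stock bin, 150 x 98 x 85 mm, loose on the tray. Origin at the centre of its underside. FULL: packed to the rim with 72 mm brown grinding discs standing on edge (0.9 kg)
- bin_fittings: Open dark blue-grey hopper-front stock bin, 150 x 98 x 85 mm, loose on the tray. Origin at the centre of its underside. FULL: filled to the rim with brass pipe fittings (0.95 kg)
- bin_nozzles: Open dark blue-grey hopper-front stock bin, 150 x 98 x 85 mm, loose on the tray. Origin at the centre of its underside. Nearly EMPTY: only two pink ceramic torch nozzles on its floor (0.3 kg)
- bin_bolts: Open dark blue-grey hopper-front stock bin, 150 x 98 x 85 mm, loose on the tray. Origin at the centre of its underside. FULL: filled to the rim with steel bolts (0.95 kg)
- nozzle: Loose pink ceramic torch nozzle standing on the bench in front of the rail, 20 mm across, 46 mm high. Origin at the centre of its underside. A bystander
- marker: Loose white and yellow paint marker lying on the bench in front of the rail, 125 mm long (its x), 16 mm thick. Origin at the centre of its underside. A bystander
- flap_disc: Loose brown flap disc lying on the bench, 125 mm across, 14 mm thick. Origin at the centre of its underside. A bystander
- hammer: Loose hammer lying on the bench, handle along its x. Origin at the centre of its underside. A bystander
- wire_brush: Loose wire brush lying on the bench, along its x. Origin at the centre of its underside. A bystander
- tape_roll: Loose roll of tan tape lying on the bench, 100 mm across, 25 mm high. Origin at the centre of its underside. A bystander
- spray_can: Loose grey spray can standing on the bench, 65 mm across, 170 mm high. Origin at the centre of its underside. A bystander
Mind the look-alikes: they are no part of the job. What is shaped like the bin_fittings but purple or turquoise is not meant.

How it is judged:
At the end, for the whole second after the job is handed in: Each tag whose bin is full (grinding discs, brass fittings, steel bolts) lies on the far slope, green up (joint above 1.62), the tag whose bin is nearly empty (nozzles) lies on the near slope, red up (joint below 0.12), and no bin has moved 20 mm or more ((((y of bin_discs in the frame of hinge_a between -0.05 and 0.05 m or y of bin_fittings in the frame of hinge_a between -0.05 and 0.05 m or y of bin_bolts in the frame of hinge_a between -0.05 and 0.05 m) and value of joint tag_a above 1.625 rad) or (y of bin_nozzles in the frame of hinge_a between -0.05 and 0.05 m and value of joint tag_a below 0.12 rad)) and (((y of bin_discs in the frame of hinge_b between -0.05 and 0.05 m or y of bin_fittings in the frame of hinge_b between -0.05 and 0.05 m or y of bin_bolts in the frame of hinge_b between -0.05 and 0.05 m) and value of joint tag_b above 1.625 rad) or (y of bin_nozzles in the frame of hinge_b between -0.05 and 0.05 m and value of joint tag_b below 0.12 rad)) and (((y of bin_discs in the frame of hinge_c between -0.05 and 0.05 m or y of bin_fittings in the frame of hinge_c between -0.05 and 0.05 m or y of bin_bolts in the frame of hinge_c between -0.05 and 0.05 m) and value of joint tag_c above 1.625 rad) or (y of bin_nozzles in the frame of hinge_c between -0.05 and 0.05 m and value of joint tag_c below 0.12 rad)) and (((y of bin_discs in the frame of hinge_d between -0.05 and 0.05 m or y of bin_fittings in the frame of hinge_d between -0.05 and 0.05 m or y of bin_bolts in the frame of hinge_d between -0.05 and 0.05 m) and value of joint tag_d above 1.625 rad) or (y of bin_nozzles in the frame of hinge_d between -0.05 and 0.05 m and value of joint tag_d below 0.12 rad)) and distance of each of bin_discs, bin_fittings, bin_bolts, bin_nozzles from where it was at the start of the episode below 0.02 m); the robot touches nothing.
It fails at once if a tag that already showed the right face is lifted off its slope or flipped (((y of bin_discs in the frame of hinge_a between -0.05 and 0.05 m or y of bin_fittings in the frame of hinge_a between -0.05 and 0.05 m or y of bin_bolts in the frame of hinge_a between -0.05 and 0.05 m) and value of joint tag_a below 1.395 rad) or (y of bin_nozzles in the frame of hinge_b between -0.05 and 0.05 m and value of joint tag_b above 0.35 rad) or (y of bin_nozzles in the frame of hinge_c between -0.05 and 0.05 m and value of joint tag_c above 0.35 rad) or (y of bin_nozzles in the frame of hinge_d between -0.05 and 0.05 m and value of joint tag_d above 0.35 rad)).
It fails at once if a tag is pinched or forced (more than 15 N on it) (contact force between any of hinge_a, hinge_b, hinge_c, hinge_d and anything else above 15 N).
It fails at once if a bin is picked up, tipped or pushed out of its place (20 mm or 0.2 rad) (distance of any of bin_discs, bin_fittings, bin_bolts, bin_nozzles from where it was at the start of the episode above 0.02 m or angle between any of bin_discs, bin_fittings, bin_bolts, bin_nozzles's own z axis and vertical above 0.2 rad).
It fails at once if a loose thing on the bench is picked up or shifted by more than 20 mm (distance of any of nozzle, marker, flap_disc, hammer, wire_brush, tape_roll, spray_can from where it was at the start of the episode above 0.02 m).
It also fails if it takes over 64 s, if anything falls off the work surface, if the arm or the gripper's body presses on something with over 40 N, if the wrist force passes 120 N, or if a joint passes its speed limit or range.

### The arm

A 6-joint arm with a two-finger parallel gripper is mounted at the origin on the work surface. World frame = base frame: x ahead of the robot, y to its left, z up, the work surface at z = 0. Lengths are in m, angles in rad, forces in N, time in s.
With the tool pointing down it reaches from about 0.425 to 0.95 m from the base axis. Payload 3.5 kg.
Tool frame: the origin (TCP) lies midway between the tips of the shut fingers; the grasp point (between the pads) lies grasp_offset behind it (grasp_offset is the distance from the TCP to the grasp point, in m); z points along the fingers, y is the direction in which the jaws open and shut (so a half turn about z gives the same grasp; the last joint's range is limited). The gripper opens to 85 mm and grips with 20 to 120 N. Pads are 22 mm wide; open, the fingers measure 114 mm over their backs; the gripper's body (76 mm by 85 mm) begins 54 mm behind the grasp point. The pads swing forward as they close: fully open they stand 13 mm farther back than shut.
Start: joints at [-1.269, 0.286, 1.577, -0, 1.279, -0.15], TCP at [0.295, -0.607, 0.231] pointing down, gripper open.
Joint ranges: [-2.77, 2.77], [-0.9, 2.22], [0.21, 2.48], [-1.53, 4.67], [0.24, 2.81], [-2.84, 2.84]. Speed limits (rad/s): [2.79, 2.79, 3.14, 3.14, 3.14, 3.14].

### API

Orientations are given as a unit quaternion [x, y, z, w].
In Python, from plant import * gives the robot as it stands.
- The arm moves only by the tool jog_arm, never from a script. Its argument "targets" is text: rows parted by semicolons, each of 7 numbers parted by spaces: the shift along the world's x, y, z in mm, then the turn, a rotation vector about the world's x, y, z in degrees, then the gripper's target within -1 to 1 (fully open at 1, half-way at 0, shut at -1). A call has 1 to 10 rows; each row shifts and turns the pose as measured when the row begins; what a row does not reach is not made up. A row lasts 1/12 s, in which the tool goes at most 41.7 mm and 7.16 degrees, less where a joint would pass 70% of its speed; a pose out of reach is approached as far as the arm can. A call with a gripper value outside its range is refused whole. The fingers move at their own pace and stop on an object; "force" is the grip in N (left out, the last holds). Time passes only in rows, so rows that do not move let the fingers close. It gives the time, the measured TCP pose, the force and the opening at its end, in the units of the state.
- get_state(): the state, without advancing time (a new reading comes with each control period).
- read_camera(name): name is "scene" or "top" or "wrist"; returns a dict with "pixels" (384x512x3 uint8, blue, green, red), "mtx" (3x3 intrinsics, pixels), "dist_coeffs" ([k1, k2, p1, p2, k3] as OpenCV has them; the pictures are not rectified), "world_from_camera" (4x4, takes a point from camera to world coordinates). Camera axes: x right, y up, looking along -z (the intrinsics and any distortion apply to the point x, -y, -z); pixel columns grow to the right and rows downward; lengths in m; the calibration is good to about 2 mm. A picture is of the moment at which its call begins. There is no depth.
- sign_off(): hands the job in, once; it reports no verdict.
Trained networks look in a picture, given as the dict that the camera call returned (one of the last four; its "shot" number tells which), for a name from the list of things; names that differ only in an ending like _2 or _b are one class to them, and where a whole thing is asked for, a point or a joint stands for the part that bears it (a point fixed in the world has none). Each returns a list of dicts, best first, with "p" (0 to 1); they miss things now and then, are a little off and sometimes report something else, mostly with a low value. They report only what shows in the picture. A call takes as long as a camera call. They do not tell look-alikes from the thing itself.
- spot_in(target, picture): "uv" ([column, row] in pixels, amid what is visible of it).
- silhouettes(target, picture): "mask" (384x512 bool, what is visible of it) and "uv" ([column, row] in pixels, amid what is visible of it).
- mark_of(target, picture): "uv" ([column, row] in pixels: a listed point, or the origin of a listed thing).
The state is a dict: "time": time; "qpos": joint angles; "dq": joint speeds; "joint_efforts": joint torques, N m; "eef_pos": TCP position; "tcp_rot": TCP orientation; "contact_force": force on the tool from outside, world axes, zero at the start; "wrist_torque": the same for the moment, N m; "opening": opening from 0.0 (shut) to 1.0 (fully open).
Only numpy, scipy, OpenCV 4.12 (cv2) and the standard library are available. Lean on these libraries where they do the work, as an engineer would, in place of code of your own. Each camera call takes 0.05 s, during which the arm holds its last target.

## Working session

There is one attempt and no reset: what is moved stays moved. The work goes in short steps, Python scripts to look and compute and a tool call to move; the robot and the scene stay as the last step left them, time stands still between calls to the robot, and variables do not carry over. Pictures are saved under pics/ and viewed, and the job is handed in when it is done.

Besides the shell and the picture viewer there is one more tool, called after "Call:" as name(argument=value, ...) on one line, values as JSON. jog_arm: Moves the arm, as the interface text tells. Its arguments: {"type":"object","properties":{"targets":{"type":"string"},"force":{"type":"number"}},"required":["targets"]}

```bash
ls; mkdir -p pics; cat > h.py <<'E'
from plant import *
import numpy as np, cv2
def px2ray(pic,uv):
    p=cv2.undistortPoints(np.array([[uv]],float),np.array(pic["mtx"],float),np.array(pic["dist_coeffs"],float))[0,0]
    T=np.array(pic["world_from_camera"]); d=T[:3,:3]@np.array([p[0],-p[1],-1.]); return T[:3,3],d
def atz(pic,uv,z):
    o,d=px2ray(pic,uv); return o+d*(z-o[2])/d[2]
def proj(pic,P):
    T=np.array(pic["world_from_camera"]); c=T[:3,:3].T@(np.array(P)-T[:3,3])
    q=np.array([[c[0],-c[1],-c[2]]]); 
    return cv2.projectPoints(q,np.zeros(3),np.zeros(3),np.array(pic["mtx"],float),np.array(pic["dist_coeffs"],float))[0][0,0]
E
python3 - <<'E'
from h import *
s=get_state();print(s)
for n in ("scene","top","wrist"):
    p=read_camera(n); cv2.imwrite(f"pics/{n}0.png",cv2.resize(p["pixels"],None,fx=1.5,fy=1.5))
    print(n,np.array(p["world_from_camera"]).round(3).tolist())
    if n=="wrist":continue
    for t in ("hinge_a","edge_a","bin_discs","bin_fittings","bin_nozzles","bin_bolts","rack"):
        for r in mark_of(t,p)[:5]:
            z={"h":.062,"e":.103}.get(t[0],.004)
            print(t,round(r["p"],2),np.round(r["uv"],1),atz(p,r["uv"],z).round(3))
E
```

```text
pics
{'time': 0.0, 'qpos': array([-1.26902206e+00,  2.87168408e-01,  1.57817762e+00,  9.54383752e-06,
        1.27858960e+00, -1.50003860e-01]), 'dq': array([-0.0009077 , -0.00020234,  0.00033065, -0.00017987,  0.00105001,
        0.00180314]), 'joint_efforts': array([ 3.11303556e-04, -4.05981946e+01, -2.92624962e+01, -1.30788753e-04,
        5.81579137e-03,  1.07829425e-06]), 'eef_pos': array([ 0.29451169, -0.60663414,  0.22994501]), 'tcp_rot': array([ 9.74595006e-01,  2.23971430e-01, -8.42584723e-05, -1.16846343e-03]), 'contact_force': array([-0.27483085,  0.4380404 ,  1.02962342]), 'wrist_torque': array([ 0.02162522, -0.01455568,  0.02409653]), 'opening': 0.9972281432598614}
scene [[-0.798, -0.497, 0.34, 0.924], [0.603, -0.663, 0.444, 0.531], [0.005, 0.56, 0.829, 1.119], [0.0, 0.0, 0.0, 1.0]]
hinge_a 0.91 [254.7 209.4] [0.532 0.022 0.062]
hinge_a 0.8 [268.8 236.5] [0.558 0.134 0.062]
hinge_a 0.75 [239.9 188.1] [ 0.521 -0.081  0.062]
hinge_a 0.74 [332.2 331.8] [0.601 0.478 0.062]
hinge_a 0.64 [289.2 259.7] [0.557 0.237 0.062]
edge_a 0.83 [284.  222.8] [0.502 0.14  0.103]
edge_a 0.7
[... 1204 characters left out ...]
] [0.486 0.03  0.103]
bin_discs 0.98 [252.7 146.3] [ 0.72  -0.002  0.004]
bin_discs 0.46 [278.9 206.7] [ 0.527 -0.082  0.004]
bin_fittings 0.88 [167.8 294.9] [0.267 0.246 0.004]
bin_fittings 0.86 [348.1 164.8] [ 0.658 -0.298  0.004]
bin_fittings 0.59 [216.6 142.1] [0.734 0.112 0.004]
bin_fittings 0.45 [408.7 179.3] [ 0.612 -0.481  0.004]
bin_nozzles 0.81 [182.2 139.2] [0.743 0.22  0.004]
bin_bolts 0.75 [282.9 151.5] [ 0.702 -0.097  0.004]
bin_bolts 0.54 [257.8 255.7] [ 0.379 -0.017  0.004]
rack 0.7 [229.9 204.8] [0.533 0.068 0.004]
rack 0.37 [395.5 294.4] [ 0.269 -0.417  0.004]
wrist [[0.435, 0.87, 0.234, 0.354], [-0.9, 0.42, 0.114, -0.58], [0.001, -0.26, 0.966, 0.374], [0.0, 0.0, 0.0, 1.0]]
```

View pics/top0.png

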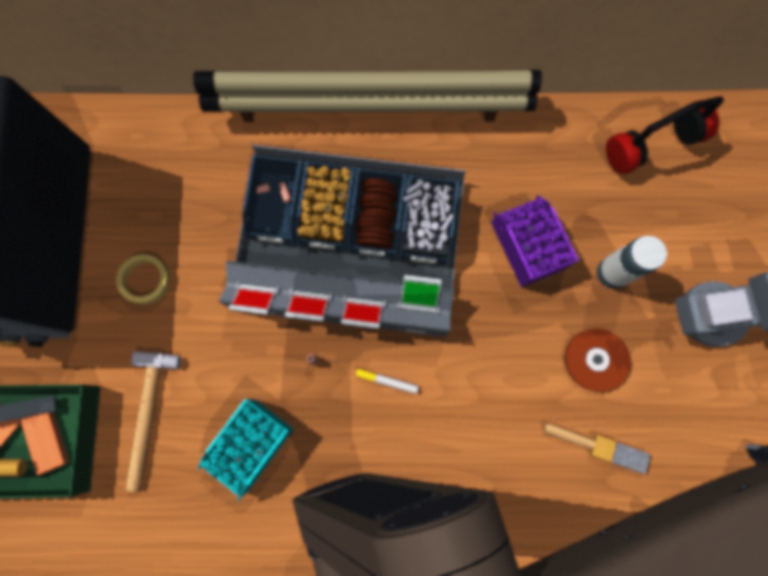

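View pics/scene0.png

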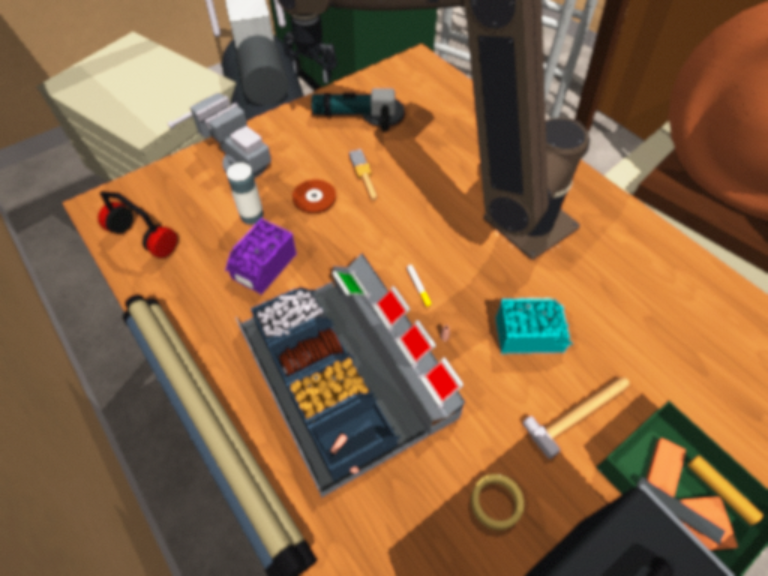

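The top view (1.5x scale) shows the bins left to right as nozzles (nearly empty), fittings, discs and bolts. Their tags, at about (252,299), (307,306), (362,313) and (420,292), are red, red, red and green. The nozzles tag and the bolts tag are already right, so only the fittings and discs tags need flipping. Next I'll fit the rack pose.

```bash
cat > fit.py <<'E'
from h import *
from scipy.optimize import least_squares
def fitrack(pics):
    S=np.array([.1575,.0525,-.0525,-.1575]); obs=[]
    for n,p in pics.items():
        hsv=cv2.cvtColor(p["pixels"],cv2.COLOR_BGR2HSV)
        for t,z in (("hinge_a",.062),("edge_a",.103)):
            for r in mark_of(t,p):
                if r["p"]>.3: obs.append((p,t,np.array(r["uv"])))
        # bead-side red/green blobs centroid: mid-plate
    def pts(q,t):
        x0,y0,a=q; X=np.array([np.cos(a),np.sin(a)]);Y=np.array([-X[1],X[0]])
        out=[]
        for i,s in enumerate(S):
            if t=="hinge_a": d,z=0,.062
            else: d,z=(-.049 if i<3 else .049),.103
            out.append(np.r_[np.array([x0,y0])+X*d+Y*s,z])
        return out
    def res(q):
        R=[]
        for p,t,uv in obs:
            e=[proj(p,P)-uv for P in pts(q,t)]; e=min(e,key=lambda v:v@v); R+=list(np.clip(e,-25,25))
        return np.array(R)
    f=least_squares(res,[.542,.08,-.13],loss="soft_l1",f_scale=2,diff_step=1e-4)
    return f.x,res(f.x).reshape(-1,2),obs,pts
if __name__=="__main__":
    pics={n:read_camera(n) for n in("scene","top")}
    q,r,obs,pts=fitrack(pics); print(q.round(4)); 
    for (p,t,uv),e in zip(obs,r): print(t,uv.round(),e.round(1))
    for t in("hinge_a","edge_a"): print(t,np.round(pts(q,t),4).tolist())
    x0,y0,a=q;X=np.array([np.cos(a),np.sin(a)]);Y=np.array([-X[1],X[0]])
    for n,p in pics.items():
        im=cv2.resize(p["pixels"],None,fx=4,fy=4,interpolation=cv2.INTER_CUBIC)
        D=lambda P,c,k=4:cv2.circle(im,tuple((4*proj(p,P)+1.5).astype(int)),k,c,-1)
        for t,c in(("hinge_a",(255,255,0)),("edge_a",(255,0,255))):
            for P in pts(q,t):
                D(P,c)
                for w in(-.035,.035): D(np.r_[P[:2]+Y*w,P[2]],c)
        for d in(-.04,.04):
            for w in(-.22,.22): D(np.r_[np.array([x0,y0])+X*d+Y*w,.09],(0,255,255))
        c=(4*proj(p,[x0,y0,.08])).astype(int); cv2.imwrite(f"pics/fit_{n}.png",im[max(c[1]-300,0):c[1]+300,max(c[0]-400,0):c[0]+400])
E
python3 fit.py
```

```text
[ 0.5439  0.0823 -0.143 ]
hinge_a [268. 237.] [ 2.  -1.6]
hinge_a [237. 191.] [ 4.4 -1.3]
hinge_a [255. 211.] [0.3 0.3]
hinge_a [289. 264.] [-1.6 -2.4]
edge_a [285. 223.] [-0.9  0.4]
edge_a [301. 250.] [ 0.4 -0.8]
edge_a [270. 199.] [-2.3  0.4]
edge_a [289. 261.] [ 12.9 -12.1]
edge_a [231. 188.] [-2.7  0.2]
hinge_a [168. 190.] [1.9 0.1]
hinge_a [277. 206.] [ 0.2 -0.4]
hinge_a [243. 204.] [-1.4 -3.4]
hinge_a [205. 195.] [0.7 0.5]
edge_a [201. 214.] [-0.1 -3.6]
edge_a [170. 208.] [-5.9 -3.5]
edge_a [240. 213.] [-2.1  1.8]
edge_a [281. 186.] [-0.5  0.4]
hinge_a [[0.5664, 0.2382, 0.062], [0.5514, 0.1343, 0.062], [0.5364, 0.0304, 0.062], [0.5215, -0.0736, 0.062]]
edge_a [[0.5179, 0.2452, 0.103], [0.5029, 0.1413, 0.103], [0.4879, 0.0373, 0.103], [0.57, -0.0806, 0.103]]
```

View pics/fit_top.png

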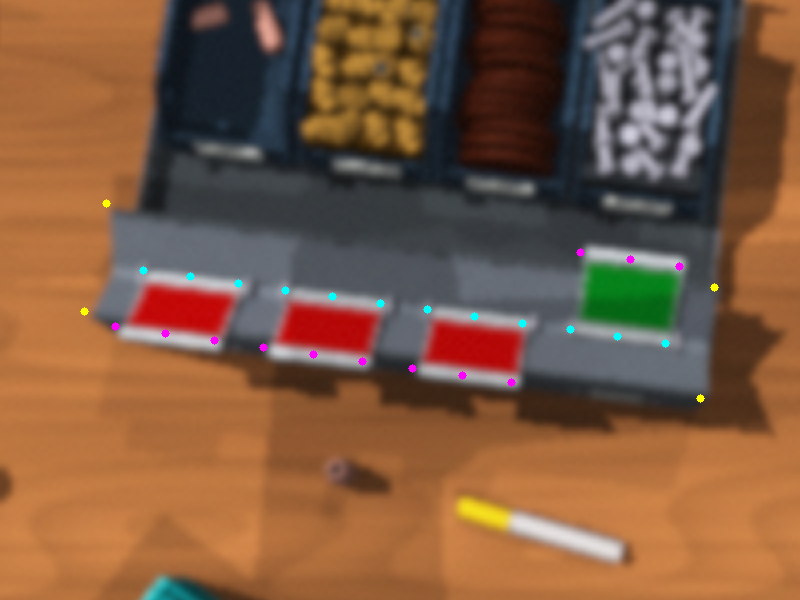

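View pics/fit_scene.png

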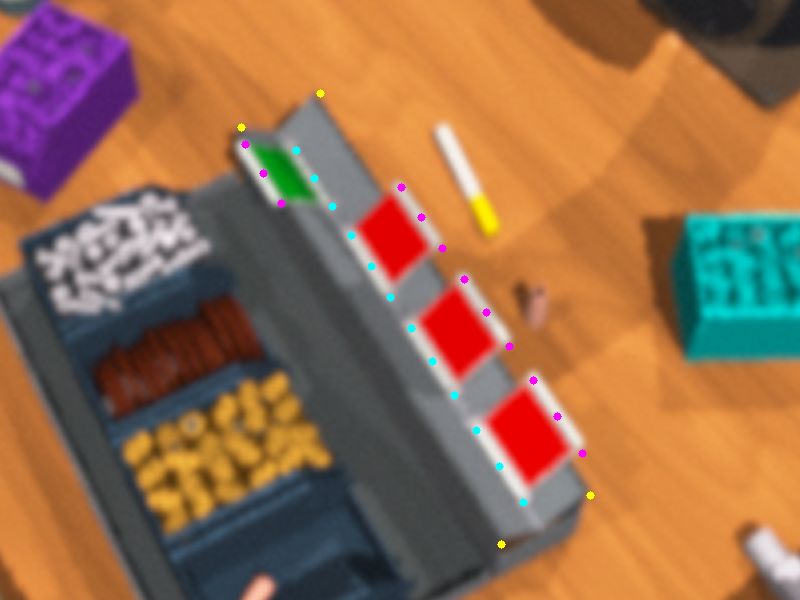

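The fit is a few mm off: in the top view the magenta points should sit about 6 px to the right, and the yaw should be smaller. I'll refit using the colour blob centroids.

```bash
cat > fit2.py <<'E'
from h import *
from scipy.optimize import least_squares
def blobs(p):
    im=p["pixels"]; hsv=cv2.cvtColor(im,cv2.COLOR_BGR2HSV); out={}
    red=((hsv[...,0]<6)|(hsv[...,0]>174))&(hsv[...,1]>200)&(hsv[...,2]>130)
    grn=(abs(hsv[...,0].astype(int)-60)<12)&(hsv[...,1]>180)&(hsv[...,2]>70)
    o=[]
    for c,m in(("r",red),("g",grn)):
        n,l,s,ce=cv2.connectedComponentsWithStats(m.astype(np.uint8))
        for i in range(1,n):
            if s[i,4]>100: o.append((c,ce[i],s[i,4]))
    return o
S=np.array([.1575,.0525,-.0525,-.1575])
def centre(q,i,state):
    x0,y0,a,r=q; X=np.array([np.cos(a),np.sin(a)]);Y=np.array([-X[1],X[0]])
    sg=-1 if state=="r" else 1
    # plate surface point at radius r, 2 mm above midplane along normal
    d=sg*(r*np.cos(np.radians(40))-.0015*np.sin(np.radians(40))); z=.062+r*np.sin(np.radians(40))+.0015*np.cos(np.radians(40))
    return np.r_[np.array([x0,y0])+X*d+Y*S[i],z]
if __name__=="__main__":
    obs=[]
    pics={n:read_camera(n) for n in("scene","top")}
    for n,p in pics.items():
        for c,uv,A in blobs(p):
            P=[np.linalg.norm(proj(p,centre([.542,.08,-.13,.033],i,c))-uv) for i in range(4)]; i=int(np.argmin(P))
            print(n,c,uv.round(1),A,i,round(P[i],1))
            if P[i]<10: obs.append((n,p,c,i,uv))
    for sel in(("scene","top"),("top",),("scene",)):
        O=[o for o in obs if o[0] in sel]
        f=least_squares(lambda q:np.concatenate([proj(p,centre(q,i,c))-uv for n,p,c,i,uv in O]+[[(q[3]-.033)*1000]]),[.542,.08,-.13,.033],diff_step=1e-4)
        print(sel,f.x.round(4),"rms",np.sqrt(np.mean(f.fun**2)).round(2))
        if len(sel)==2:
            q=f.x
            for i in range(4):
                x0,y0,a,r=q;X=np.array([np.cos(a),np.sin(a)]);Y=np.array([-X[1],X[0]])
                print(i,"hinge",(q[:2]+Y*S[i]).round(4),"red edge",(q[:2]+Y*S[i]-.049*X).round(4))
E
python3 fit2.py
```

```text
scene r [104.4 159.1] 144 3 144.0
scene r [260.3 204.3] 174 2 1.0
scene r [276.6 228. ] 198 1 0.8
scene r [294.2 253.9] 226 0 0.7
top r [417.9  96.7] 127 3 182.1
top r [168.1 198.8] 178 0 0.4
top r [204.7 203.5] 176 1 0.5
top r [241.3 208.1] 182 2 0.6
top g [280.  195.4] 259 3 0.7
('scene', 'top') [ 0.5426  0.0783 -0.1274  0.033 ] rms 0.24
0 hinge [0.5626 0.2345] red edge [0.514  0.2408]
1 hinge [0.5492 0.1304] red edge [0.5006 0.1366]
2 hinge [0.5359 0.0262] red edge [0.4873 0.0325]
3 hinge [ 0.5226 -0.0779] red edge [ 0.474  -0.0717]
('top',) [ 0.542   0.0786 -0.1252  0.0331] rms 0.12
('scene',) [ 0.5436  0.0778 -0.1281  0.033 ] rms 0.09
```

The refit agrees across both cameras to under 0.3 px: rack origin at (0.5426, 0.0783), yaw -7.3°. I'll shut the gripper and travel high, turning the tool to the rail's yaw.

Call:
jog_arm(targets="30 28 0 0 0 -5 -1; 30 28 0 0 0 -5 -1; 30 28 0 0 0 -5 -1; 30 28 0 0 0 -5 -1; 30 28 0 0 0 -5 -1; 0 40 0 0 0 -5 -1; 0 40 0 0 0 -3 -1; 0 40 0 0 0 0 -1; 0 40 0 0 0 0 -1; 0 40 0 0 0 0 -1")

```text
time: 2.08
eef_pos: [0.4464, -0.2618, 0.2302]
tcp_rot: [0.997, -0.083, 0.0, 0.001]
contact_force: [0.5, 0.3, 1.0]
opening: -0.005
```

Call:
jog_arm(targets="2 40 0 0 0 1 -1; 2 40 0 0 0 1 -1; 2 40 0 0 0 0 -1; 2 40 -10 0 0 0 -1; 2 40 -10 0 0 0 -1; 2 40 -10 0 0 0 -1; 2 35 -10 0 0 0 -1; 0 10 -10 0 0 0 -1; 0 0 0 0 0 0 -1; 0 0 0 0 0 0 -1")

```text
time: 2.92
eef_pos: [0.4578, 0.0394, 0.1834]
tcp_rot: [0.998, -0.061, 0.006, 0.002]
contact_force: [-0.2, -0.5, 0.5]
opening: -0.0
```

Call:
jog_arm(targets="0 0 -25 0 0 0 -1; 0 0 -25 0 0 0 -1; 0 0 -20 0 0 0 -1; 0 0 -12 0 0 0 -1; 0 0 -5 0 0 0 -1; 0 0 0 0 0 0 -1")

```text
time: 3.42
eef_pos: [0.4628, 0.0324, 0.1]
tcp_rot: [0.998, -0.065, 0.012, 0.004]
contact_force: [0.5, -0.7, -0.6]
opening: 0.003
```

```bash
cat > snap.py <<'E'
import sys
from h import *
q=np.array([.5426,.0783]);a=-.1274;X=np.array([np.cos(a),np.sin(a)]);Y=np.array([-X[1],X[0]])
s=get_state();d=s["eef_pos"][:2]-q
print("t",s["time"],"tcp",s["eef_pos"].round(4),"rack x,y mm",(1000*d@X).round(1),(1000*d@Y).round(1),"F",s["contact_force"].round(2))
ims=[]
for n in("scene","wrist"):
    p=read_camera(n); im=p["pixels"]
    if n=="scene":
        c=proj(p,[.52,.08,.1]).astype(int); im=cv2.resize(im[c[1]-72:c[1]+72,c[0]-64:c[0]+64],(400,450),interpolation=cv2.INTER_CUBIC)
    else: im=cv2.resize(im,(400,300))
    im=cv2.copyMakeBorder(im,0,450-im.shape[0],0,0,cv2.BORDER_CONSTANT); ims.append(im)
cv2.imwrite(f"pics/{sys.argv[1]}.png",np.hstack(ims))
E
python3 snap.py s1
```

```text
t 3.4167 tcp [0.4628 0.0324 0.1   ] rack x,y mm -73.3 -55.7 F [ 0.48 -0.74 -0.59]
```

View pics/s1.png

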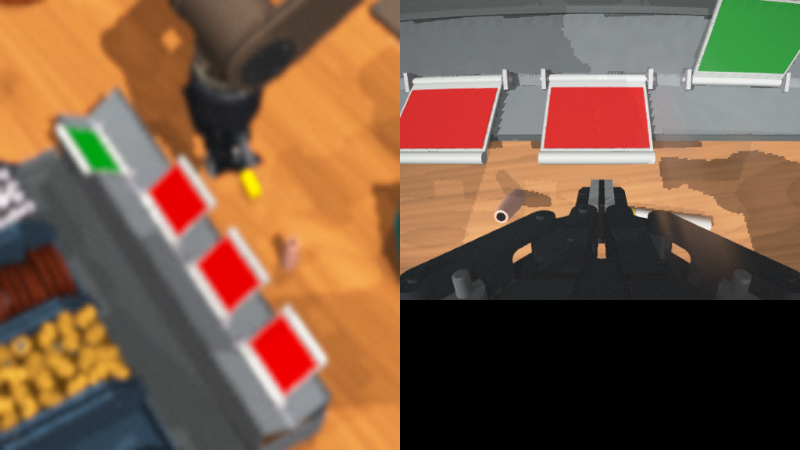

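The wrist view shows the shut fingertips at about (600,190), centred in front of the discs tag, whose bead runs along row 157. Nothing is in the way. I'll close in and start the arc push.

Call:
jog_arm(targets="3 0 -4 0 0 0 -1; 3 0 -2 0 0 0 -1; 2 0 0 0 0 0 -1; 0 0 0 0 0 0 -1")

```text
time: 3.85
eef_pos: [0.4749, 0.0313, 0.0989]
tcp_rot: [0.998, -0.065, 0.016, 0.004]
contact_force: [0.1, -0.5, -0.2]
opening: -0.001
```

```bash
python3 snap.py s2
```

```text
t 3.85 tcp [0.4749 0.0313 0.0989] rack x,y mm -61.2 -55.2 F [ 0.07 -0.49 -0.2 ]
```

View pics/s2.png

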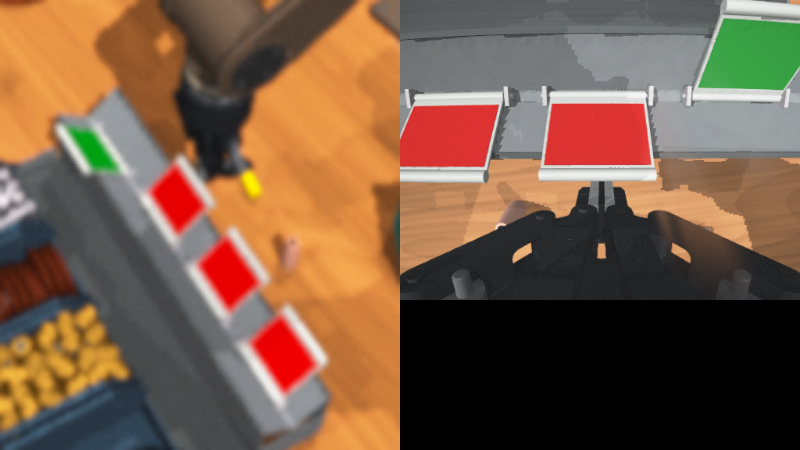

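```bash
python3 - <<'E'
from h import *
from scipy.spatial.transform import Rotation as R
s=get_state();print(s["qpos"].round(3),s["eef_pos"].round(4),R.from_quat(s["tcp_rot"]).as_matrix().round(3).tolist())
E
```

```text
[-0.145 -0.017  2.177 -0.007  0.948  1.56 ] [0.4747 0.0313 0.0988] [[0.991, -0.13, 0.032], [-0.13, -0.991, -0.01], [0.033, 0.006, -0.999]]
```

Call:
jog_arm(targets="-6 1 0 0 0.6 0 -1; -4 0 -3 0 0.6 0 -1; 0 0 -4 0 0.6 0 -1; 0 0 -1 0 0 0 -1; 0 0 0 0 0 0 -1")

```text
time: 4.37
eef_pos: [0.4639, 0.0328, 0.0904]
tcp_rot: [0.998, -0.065, 0.0, 0.005]
contact_force: [-0.4, 0.1, -0.4]
opening: -0.001
```

Call:
jog_arm(targets="4 -1 3 0 0 0 -1; 4 0 1 0 0 0 -1; 3 0 0 0 0 0 -1; 0 0 0 0 0 0 -1")

```text
time: 4.7
eef_pos: [0.4729, 0.0319, 0.0943]
tcp_rot: [0.998, -0.064, -0.005, 0.005]
contact_force: [-0.9, 0.3, 0.9]
opening: 0.002
```

```bash
python3 snap.py s3
```

```text
t 4.7 tcp [0.4729 0.0319 0.0943] rack x,y mm -63.2 -54.8 F [-0.91  0.28  0.86]
```

View pics/s3.png

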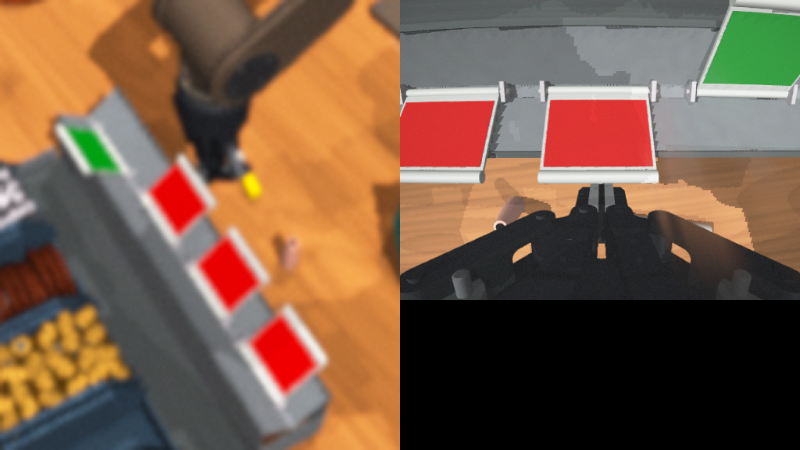

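The fingertip is right at the bead. I'll follow the arc up.

Call:
jog_arm(targets="4 0 4 0 0 0 -1; 4 -1 4 0 0 0 -1; 4 0 3 0 0 0 -1; 5 -1 3 0 0 0 -1; 5 0 3 0 0 0 -1; 5 -1 2 0 0 0 -1")

```text
time: 5.3
eef_pos: [0.5044, 0.0287, 0.1154]
tcp_rot: [0.998, -0.064, -0.001, 0.005]
contact_force: [-0.5, 0.0, 0.5]
opening: -0.003
```

```bash
python3 snap.py s4
```

```text
t 5.3 tcp [0.5044 0.0287 0.1154] rack x,y mm -31.6 -54.1 F [-0.51  0.02  0.47]
```

View pics/s4.png

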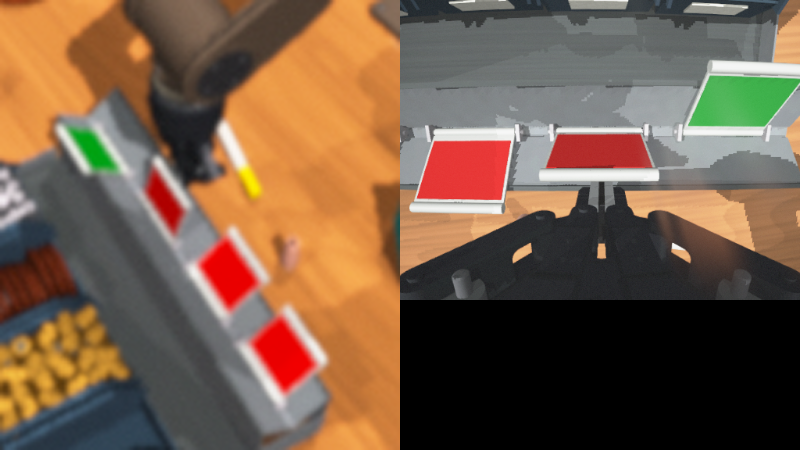

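The discs tag is rising and darkens as it tilts, with negligible force. I'll carry on past upright.

Call:
jog_arm(targets="5 0 2 0 0 0 -1; 5 -1 1 0 0 0 -1; 5 0 1 0 0 0 -1; 5 -1 0 0 0 0 -1; 5 0 0 0 0 0 -1; 4 -1 0 0 0 0 -1; 2 0 0 0 0 0 -1; 0 0 0 0 0 0 -1")

```text
time: 6.07
eef_pos: [0.5392, 0.025, 0.1192]
tcp_rot: [0.998, -0.065, -0.001, 0.005]
contact_force: [-0.5, -1.5, 0.3]
opening: -0.005
```

```bash
python3 snap.py s5
```

```text
t 6.0667 tcp [0.5392 0.025  0.1192] rack x,y mm 3.4 -53.3 F [-0.55 -1.52  0.27]
```

View pics/s5.png

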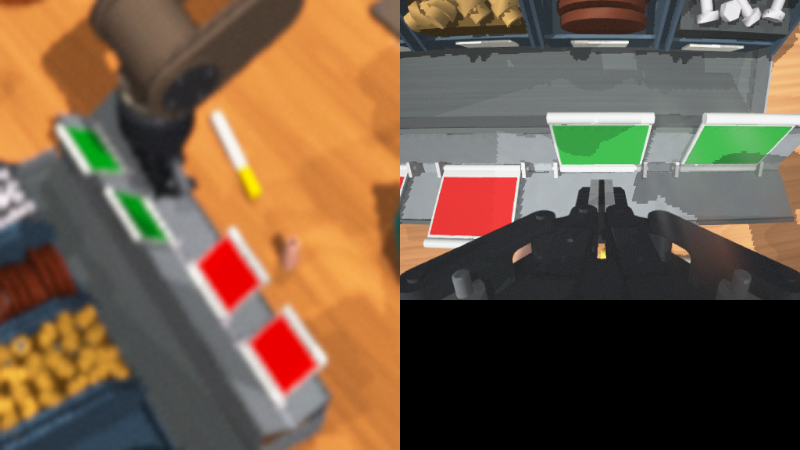

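The discs tag now lies back, green up, at (600,145) in the wrist view. Next I'll rise, step back and go over to the fittings tag.

Call:
jog_arm(targets="0 0 25 0 0 0 -1; 0 0 25 0 0 0 -1; -20 3 0 0 0 0 -1; -25 20 0 0 0 0 -1; -20 30 0 0 0 0 -1; 0 32 0 0 0 0 -1; 0 30 0 0 0 0 -1; 0 0 0 0 0 0 -1; 0 0 0 0 0 0 -1")

```text
time: 6.92
eef_pos: [0.4675, 0.1432, 0.1707]
tcp_rot: [0.998, -0.066, -0.002, 0.005]
contact_force: [-0.1, -0.0, -0.6]
opening: -0.0
```

Call:
jog_arm(targets="0 0 -25 0 0 0 -1; 0 0 -25 0 0 0 -1; 0 0 -16 0 0 0 -1; 2 0 -6 0 0 0 -1; 2 0 -3 0 0 0 -1; 0 0 0 0 0 0 -1; 0 0 0 0 0 0 -1")

```text
time: 7.5
eef_pos: [0.4736, 0.1401, 0.0956]
tcp_rot: [0.998, -0.067, 0.0, 0.005]
contact_force: [-0.5, -0.1, 0.2]
opening: 0.002
```

```bash
python3 snap.py s6
```

```text
t 7.5 tcp [0.4736 0.1401 0.0956] rack x,y mm -76.3 52.6 F [-0.48 -0.14  0.17]
```

View pics/s6.png

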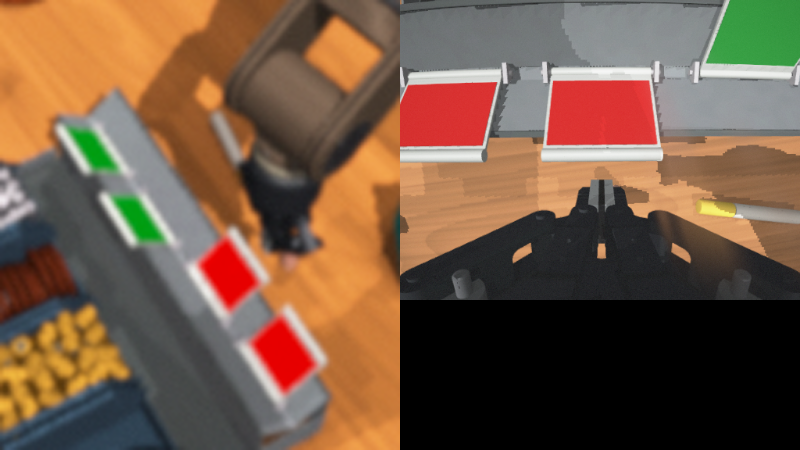

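The fingertip is centred in front of the fittings tag. I'll run the same approach and arc.

Call:
jog_arm(targets="4 -1 -1 0 0 0 -1; 4 0 0 0 0 0 -1; 3 -1 0 0 0 0 -1; 0 0 0 0 0 0 -1")

```text
time: 7.93
eef_pos: [0.4878, 0.1382, 0.098]
tcp_rot: [0.998, -0.067, 0.004, 0.005]
contact_force: [0.3, 0.6, -0.2]
opening: 0.002
```

Call:
jog_arm(targets="3 0 1 0 0 0 -1; 4 -1 2 0 0 0 -1; 4 0 3 0 0 0 -1; 5 -1 3 0 0 0 -1; 5 0 3 0 0 0 -1")

```text
time: 8.35
eef_pos: [0.5097, 0.1362, 0.1107]
tcp_rot: [0.998, -0.067, 0.003, 0.005]
contact_force: [-0.5, -0.1, 0.0]
opening: 0.004
```

```bash
python3 snap.py s7
```

```text
t 8.35 tcp [0.5097 0.1362 0.1107] rack x,y mm -39.9 53.3 F [-0.5  -0.07  0.  ]
```

View pics/s7.png

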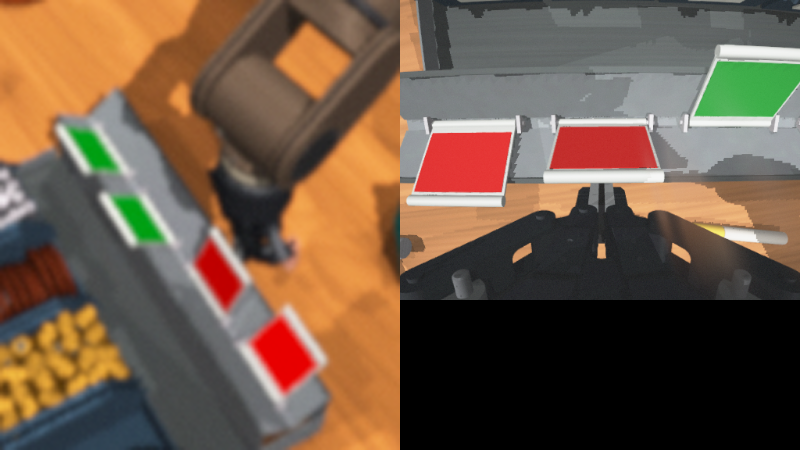

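The fittings tag is rising with the finger and the force is negligible. I'll carry on past upright.

Call:
jog_arm(targets="5 0 2 0 0 0 -1; 5 -1 2 0 0 0 -1; 5 0 2 0 0 0 -1; 5 -1 1 0 0 0 -1; 5 0 1 0 0 0 -1; 5 -1 0 0 0 0 -1; 5 0 0 0 0 0 -1; 5 -1 0 0 0 0 -1; 2 0 0 0 0 0 -1; 0 0 0 0 0 0 -1")

```text
time: 9.28
eef_pos: [0.5579, 0.1317, 0.12]
tcp_rot: [0.998, -0.067, 0.004, 0.005]
contact_force: [-0.5, -0.8, 1.0]
opening: 0.002
```

```bash
python3 snap.py s8
```

```text
t 9.2833 tcp [0.5579 0.1317 0.12  ] rack x,y mm 8.3 54.9 F [-0.54 -0.77  0.99]
```

View pics/s8.png

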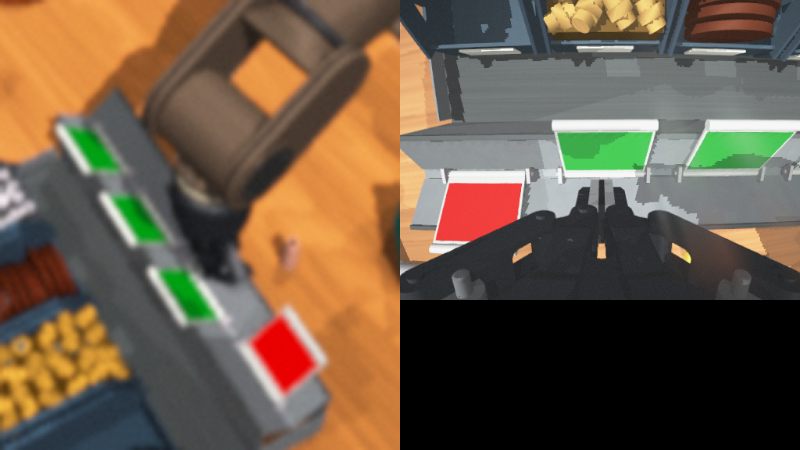

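Both tags are green now. I'll retract upward and do the final check.

Call:
jog_arm(targets="0 0 20 0 0 0 -1; 0 0 30 0 0 0 -1; 0 0 30 0 0 0 -1; -20 0 30 0 0 0 -1; -25 0 20 0 0 0 -1; -20 0 0 0 0 0 -1; 0 0 0 0 0 0 -1; 0 0 0 0 0 0 -1")

```text
time: 10.05
eef_pos: [0.4856, 0.1317, 0.2528]
tcp_rot: [0.998, -0.067, 0.001, 0.005]
contact_force: [0.5, -0.4, -0.6]
opening: 0.002
```

```bash
python3 snap.py s9; python3 - <<'E'
from fit2 import *
q=[.5426,.0783,-.1274,.033]
for n in("scene","top"):
    p=read_camera(n)
    for c,uv,A in blobs(p):
        P=[np.linalg.norm(proj(p,centre(q,i,c))-uv) for i in range(4)];i=int(np.argmin(P));print(n,c,uv.round(1),A,"slot",i,"err px",round(P[i],1))
    cv2.imwrite(f"pics/end_{n}.png",cv2.resize(p["pixels"],None,fx=1.5,fy=1.5))
E
```

```text
t 10.05 tcp [0.4856 0.1317 0.2528] rack x,y mm -63.3 45.7 F [ 0.5  -0.38 -0.63]
scene r [104.9 159.6] 179 slot 3 err px 142.9
scene r [294.1 253.9] 223 slot 0 err px 0.4
top r [417.7  96.9] 147 slot 3 err px 181.1
top g [212.  186.7] 137 slot 1 err px 4.6
top g [243.5 190.8] 260 slot 2 err px 0.3
top g [280.  195.4] 259 slot 3 err px 0.1
```

View pics/end_scene.png

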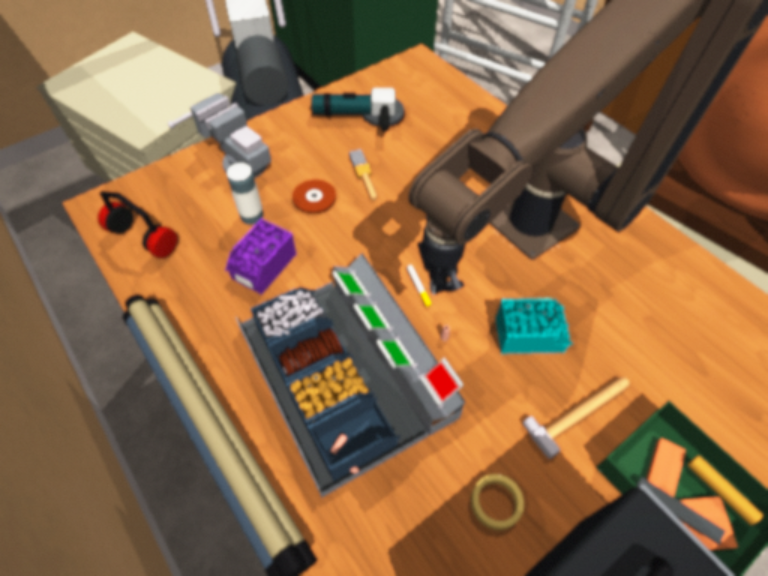

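View pics/s9.png

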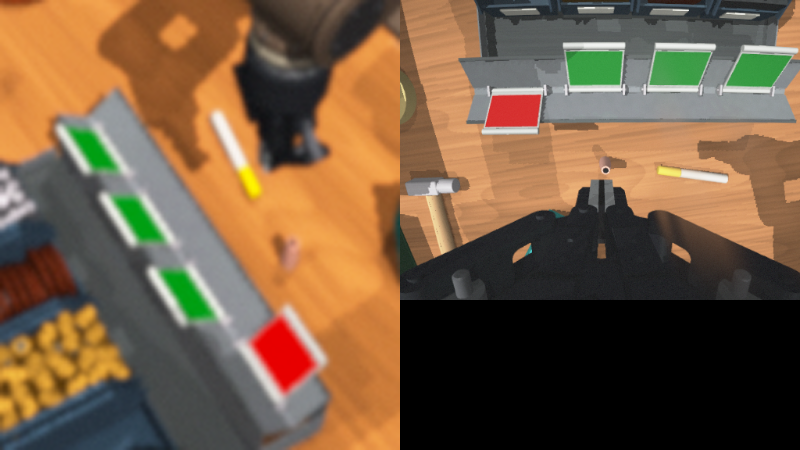

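The pictures show slots 1–3 green and lying back, and slot 0 (nozzles) red. The bins and loose things sit where they were. The top view's slot 1 blob, 4.6 px off, is partly hidden by the arm; the scene and wrist views show that tag lying flat on the far slope. I'm handing in.

```bash
python3 -c "
from plant import *
print(sign_off())"
```

```text
the job is handed in; nothing more can be done
None
```

I flipped the two wrong tags, the ones in front of the grinding discs and the brass fittings, from red to green. I pushed each with the shut fingertip along its arc. The measured tool force between moves stayed under about 2 N. I left the bolts tag (green) and the nozzles tag (red) alone, since they were already right. The job was handed in just after 10 s on the clock, with the arm clear at z = 0.25 m.

**Last checks:**
- **Tags:** the scene and wrist pictures show discs, fittings and bolts green and lying back, and nozzles red and lying forward. For discs, bolts and nozzles, the colour patch was within 0.5 px of where it should be in at least one camera.
- **Bins and loose things:** they look unmoved by eye against the first pictures; I did not measure them.

**Disagreements:**
- **Fittings tag:** its patch in the top picture was 4.6 px off because the arm partly hid it. The scene and wrist pictures show it lying on the far slope.
- **Green patches in the scene picture:** my colour check found none of them there, so I judged those by eye.
- **First rack fit:** using the network marks alone it was about 6 mm off, so I replaced it with a colour-patch fit before moving.

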